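# Unstack the sanding blocks and park each on its own cradle

## Robot

A 6-joint arm with a two-finger parallel gripper is mounted at the origin on the work surface. World frame = base frame: x ahead of the robot, y to its left, z up, the work surface at z = 0. Lengths are in mm, angles in rad, forces in N, time in s.
With the tool pointing down it reaches from about 275 to 825 mm from the base axis. Payload 5.2 kg.
Tool frame: the origin (TCP) lies at the very end of the fingers, on their centre line; the grasp point (between the pads) lies 19 mm behind it; z points along the fingers, y is the line along which they close (so a half turn about z gives the same grasp; the last joint's range is limited). The gripper opens to 93 mm and grips with 3 to 60 N. Pads are 15 mm wide; open, the fingers measure 128 mm over their backs; the gripper's body (75 mm by 188 mm) begins 65 mm behind the grasp point.
Start: joints at [1.099, 0.259, 1.535, -0, 1.348, -0.203], TCP at [146.044, 530.261, 218.653] pointing down, gripper open.
Joint ranges: [-3.14, 3.14], [-0.91, 2.08], [0.19, 2.58], [-1.22, 4.36], [0.22, 2.71], [-3.12, 3.12]. Speed limits (rad/s): [2.57, 2.57, 3.14, 3.14, 3.14, 3.14].

## Interface

Orientations are given as [roll, pitch, yaw] about the fixed x, y, z axes, in that order (R = Rz(yaw) Ry(pitch) Rx(roll)).
In Python, from bench import robot gives the robot as it stands. The module is installed in compiled form; this text tells all that it offers. Calls block until the motion is done:
- robot.move_ptp(position, orientation): joint-space move of the TCP to a pose.
- robot.move_linear(position, ori=None, speed=150, f_stop=None): straight line of the TCP; ori=None keeps the orientation; speed is the mean speed in mm/s. With f_stop (N) it stops when the force on the tool has changed by that much, and returns True; else False.
- robot.move_j(angles): joint-space move.
- robot.move_gripper(opening): opening from 0.0 (shut) to 1.0 (fully open); the grip force is fixed at half the most; returns when the fingers have stopped.
- robot.sleep(seconds).
- robot.inverse_kinematics(position, orientation): joint angles nearest the present ones, or None.
- robot.get_image(name): name is "side" or "top"; returns a dict with "img" (400x640x3 uint8, blue, green, red), "fovy" (degrees; the focal length in pixels is half the picture's height over the tangent of half this angle, whatever the lens; pixels are square), "cx", "cy" (the principal point, pixels), "k1" (the pictures are not rectified: a ray, as slopes to the right and down, at radius r is drawn at 1 + k1 r^2 times it, then the intrinsics apply), "eye" and "orientation" of the camera in the world. Camera axes: x right, y down, z forward; pixel columns grow to the right and rows downward; lengths in mm; the calibration is good to about 2 mm. A picture is of the moment at which its call begins. There is no depth.
A pose or a line that the arm cannot do raises robot.MotionError and nothing moves.
- robot.hand_in(): hands the job in; it is judged then, once.
Readings, each from a call of its own:
- robot.current_t(): time.
- robot.current_qpos(): joint angles.
- robot.current_joint_vel(): joint speeds.
- robot.current_joint_efforts(): joint torques, N m.
- robot.current_tcp_pos(): TCP position.
- robot.current_eef_rot(): TCP orientation.
- robot.current_contact_force(): force on the tool from outside, world axes, zero at the start.
- robot.current_ft_torque(): the same for the moment, N m.
- robot.current_gripper_width(): opening from 0.0 (shut) to 1.0 (fully open).
- robot.current_finger_force(): force on a finger pad.
Only numpy, scipy, OpenCV 4.12 (cv2) and the standard library are available. Lean on these libraries where they do the work, as an engineer would, in place of code of your own. Each camera call takes 0.05 s, during which the arm holds its last target. There are 200 camera calls.

## Task

Sanding is done: take the stack of four sanding blocks apart, parking the two upper blocks before you move the lower two, each on the cradle of its own colour, lying flat on its dark sole, lengthwise between the two end stops and not sticking out over the plate's long sides. Leave the roll of tape and the screw tin where they are.

Things in the scene. Friction and masses are not known exactly. Their poses are not given: they have to be found in the camera images.
- block_red: red sanding block, loose: plain bar 34 mm wide (its x), 130 long (y), 36 high (z), 0.12 to 0.22 kg; lowest 5 mm a dark abrasive sole, the rest red, a black line along the top. Origin: centre of its underside, z up. Stack, on a 3 mm rubber mat: red and blue parallel (either side), centre lines 76 mm apart; across on them green and white (either side), also 76 mm apart.
- block_blue: blue sanding block, loose: plain bar 34 mm wide (its x), 130 long (y), 36 high (z), 0.12 to 0.22 kg; lowest 5 mm a dark abrasive sole, the rest blue, a black line along the top. Origin: centre of its underside, z up. Stack, on a 3 mm rubber mat: red and blue parallel (either side), centre lines 76 mm apart; across on them green and white (either side), also 76 mm apart.
- block_green: green sanding block, loose: plain bar 34 mm wide (its x), 130 long (y), 36 high (z), 0.12 to 0.22 kg; lowest 5 mm a dark abrasive sole, the rest green, a black line along the top. Origin: centre of its underside, z up. Stack, on a 3 mm rubber mat: red and blue parallel (either side), centre lines 76 mm apart; across on them green and white (either side), also 76 mm apart.
- block_white: white sanding block, loose: plain bar 34 mm wide (its x), 130 long (y), 36 high (z), 0.12 to 0.22 kg; lowest 5 mm a dark abrasive sole, the rest white, a black line along the top. Origin: centre of its underside, z up. Stack, on a 3 mm rubber mat: red and blue parallel (either side), centre lines 76 mm apart; across on them green and white (either side), also 76 mm apart.
- cradle_red: red cradle, fixed to the bench: flat red plate 60 mm wide (its x), 166 long (y), 6 thick, with a plywood stop 8 mm thick, reaching 14 mm above the bench, across each end; 150 mm clear between the stops, long sides open. Origin: centre of its underside, on the bench. A parked block rests on the plate, its y along the cradle's y (either way round).
- cradle_blue: blue cradle, fixed to the bench: flat blue plate 60 mm wide (its x), 166 long (y), 6 thick, with a plywood stop 8 mm thick, reaching 14 mm above the bench, across each end; 150 mm clear between the stops, long sides open. Origin: centre of its underside, on the bench. A parked block rests on the plate, its y along the cradle's y (either way round).
- cradle_green: green cradle, fixed to the bench: flat green plate 60 mm wide (its x), 166 long (y), 6 thick, with a plywood stop 8 mm thick, reaching 14 mm above the bench, across each end; 150 mm clear between the stops, long sides open. Origin: centre of its underside, on the bench. A parked block rests on the plate, its y along the cradle's y (either way round).
- cradle_white: white cradle, fixed to the bench: flat white plate 60 mm wide (its x), 166 long (y), 6 thick, with a plywood stop 8 mm thick, reaching 14 mm above the bench, across each end; 150 mm clear between the stops, long sides open. Origin: centre of its underside, on the bench. A parked block rests on the plate, its y along the cradle's y (either way round).
- tape: bystander: off-white, paper-coloured roll of masking tape lying flat, loose, 96 mm across, 76 mm hole, 24 mm high. Origin: centre of its underside. Stays where it is.
- tin: bystander: round steel screw tin with brass lid, loose, 72 mm across, 58 mm high, about 0.45 kg, standing upright. Origin: centre of its underside. Stays where it is.
Mind the look-alikes: they are no part of the job. Of the things that look like the block_white, the largest one is meant.

How it is judged:
By the outcome, as a careful person would: the job done as asked, in the order asked, and still so for the second after the job is handed in, with the robot touching nothing.
It also fails if it takes over 104 s, if anything falls off the work surface, if the arm or the gripper's body presses on something with over 40 N, if the wrist force passes 120 N, or if a joint passes its speed limit or range.

## Working session

There is one attempt and no reset: what is moved stays moved. The work goes in short steps, each a Python script; the robot and the scene stay as the last script left them, time stands still between calls to the robot, and variables do not carry over. Pictures are saved under pics/ and viewed, at most 14 in all, crops included, and the job is handed in when it is done.

```bash
mkdir -p pics; python3 - <<'E'
from bench import robot
import cv2,json
for n in("top","side"):
    d=robot.get_image(n); cv2.imwrite(f"pics/{n}0.png",d["img"]); print(n,{k:(v if not hasattr(v,'tolist') else v.tolist()) for k,v in d.items() if k!="img"})
print(robot.current_t(),robot.current_eef_rot())
E
```

```text
top {'fovy': 42.78822307672202, 'cx': 314.6052433220333, 'cy': 198.4214290689535, 'k1': 0.03975935709917552, 'eye': [353.0290288717944, -8.828595015380705, 1256.2485220113856], 'orientation': [-3.0173428458998552, 0.010908211018973768, -1.5859104585829495]}
side {'fovy': 43.11962875153826, 'cx': 306.6765086816822, 'cy': 197.6987504061467, 'k1': 0.051755689764388504, 'eye': [86.21384462281456, -669.973747919261, 866.9331511962475], 'orientation': [-2.3467768157682034, -0.006673211509624188, -0.5510947733870977]}
0.1 [-3.14006690e+00 -3.00569723e-04  2.87279438e+00]
```

View pics/top0.png

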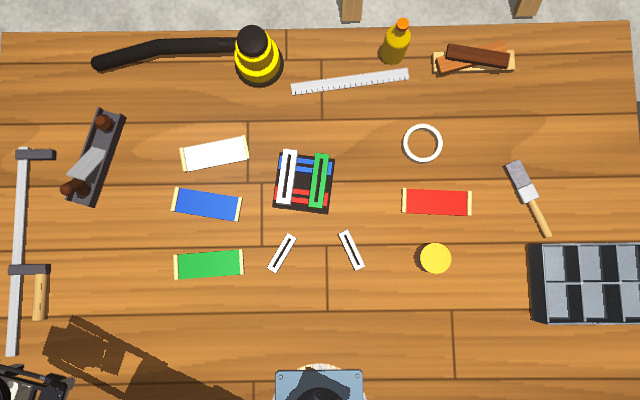

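View pics/side0.png

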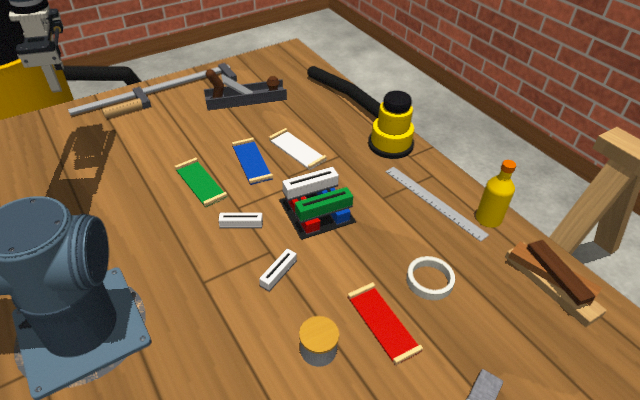

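The top view (up = +x, left = +y) shows the stack at about (303,183): white (287,177) and green (319,181) lie across blue (far) and red (near). The cradles are white (214,153), blue (206,204), green (208,264) and red (437,202). The tape is at (422,143) and the tin at (436,258). Two smaller white look-alikes are at (282,253) and (351,250).

```bash
cat > h.py <<'E'
import numpy as np, cv2
from scipy.spatial.transform import Rotation as R
from bench import robot
def cam(n):
    d=robot.get_image(n); h=d["img"].shape[0]; f=h/2/np.tan(np.radians(d["fovy"])/2)
    d["K"]=np.array([[f,0,d["cx"]],[0,f,d["cy"]],[0,0,1]]); d["D"]=np.array([d["k1"],0,0,0,0.])
    d["R"]=R.from_euler("xyz",d["orientation"]).as_matrix(); return d
def world(d,px,z):
    p=cv2.undistortPoints(np.float64(px).reshape(-1,1,2),d["K"],d["D"]).reshape(-1,2)
    r=np.c_[p,np.ones(len(p))]@d["R"].T; e=np.array(d["eye"])
    return (e+r*((z-e[2])/r[:,2])[:,None])[:,:2]
def masks(img):
    H,S,V=[c.astype(int) for c in cv2.split(cv2.cvtColor(img,cv2.COLOR_BGR2HSV))]
    return dict(red=((H<5)|(H>174))&(S>170)&(V>70),blue=(H>100)&(H<125)&(S>140)&(V>70),
      green=(H>50)&(H<80)&(S>140)&(V>70),white=(S<40)&(V>190),dark=V<60)
def rect(d,m,z):
    """m: mask -> centre, short, long, yaw of the block/cradle y axis (long side)"""
    ys,xs=np.nonzero(m); w=world(d,np.c_[xs,ys],z).astype(np.float32)
    b=cv2.boxPoints(cv2.minAreaRect(w)); a,c=b[1]-b[0],b[2]-b[1]
    if np.hypot(*a)<np.hypot(*c): a,c=c,a
    return b.mean(0),np.hypot(*c),np.hypot(*a),np.arctan2(a[1],a[0])%np.pi
def comps(m,amin=60):
    n,l,s,c=cv2.connectedComponentsWithStats(m.astype(np.uint8))
    return [(l==i,s[i],c[i]) for i in range(1,n) if s[i][4]>=amin]
E
python3 - <<'E'
from h import *
d=cam("top"); M=masks(d["img"])
for k in("red","blue","green","white","dark"):
  for m,s,c in comps(M[k],25):
    if not(160<c[0]<480 and 120<c[1]<285): continue
    for z in (6,75):
        r=rect(d,m,z); print(k,c.round(),s[4],"z",z,r[0].round(1),round(r[1],1),round(r[2],1),round(np.degrees(r[3]),1))
i=d["img"][140:225,260:350]; cv2.imwrite("pics/c0.png",cv2.resize(i,None,fx=6,fy=6,interpolation=0))
e=cam("side")["img"][155:245,265:370]; cv2.imwrite("pics/c1.png",cv2.resize(e,None,fx=6,fy=6,interpolation=0))
E
```

```text
red [275. 192.] 32 z 6 [525.9  99.7] 5.3 33.1 170.3
red [275. 192.] 32 z 75 [516.3  93.7] 5.0 31.3 170.3
red [301. 191.] 87 z 6 [527.2  36. ] 12.7 40.6 81.4
red [301. 191.] 87 z 75 [517.6  33.5] 12.0 38.4 81.4
red [437. 202.] 1456 z 6 [ 496.3 -295.7] 60.0 145.8 86.4
red [437. 202.] 1456 z 75 [ 488.4 -279.8] 56.6 137.7 86.4
red [326. 199.] 58 z 6 [507.4 -24.2] 10.1 35.2 171.9
red [326. 199.] 58 z 75 [498.9 -23.4] 9.5 33.2 171.9
red [300. 200.] 89 z 6 [505.8  38.9] 13.2 40.4 82.7
red [300. 200.] 89 z 75 [497.4  36.3] 12.4 38.2 82.7
blue [280. 162.] 31 z 6 [602.2  88.2] 5.6 31.0 172.6
blue [280. 162.] 31 z 75 [588.5  82.9] 5.3 29.3 172.6
blue [305. 161.] 82 z 6 [604.5  25. ] 12.2 40.5 81.8
blue [305. 161.] 82 z 75 [590.6  23.1] 11.6 38.3 81.8
blue [329. 168.] 55 z 6 [584.3 -35. ] 9.9 33.2 171.9
blue [329. 168.] 55 z 75 [571.5 -33.6] 9.3 31.3 171.9
blue [304. 169.] 87 z 6 [583.2  27.9] 13.1 41.1 81.8
blue [304. 169.] 87 z 75 [570.5  25.9] 12.4 38.9 81.8
blue [206. 204.] 1429 z 6 [499.8 269.7] 59.6 146.6 80.0
blue [206. 204.] 1429 z 75 [491.7 254.3] 56.3 138.5 80.0
green [318. 180.] 599 z
[... 289 characters left out ...]
5 [ 628.8 -253.4] 89.8 89.8 42.8
white [214. 153.] 1451 z 6 [626.6 250.6] 61.0 150.6 100.7
white [214. 153.] 1451 z 75 [611.5 236.3] 57.6 142.3 100.7
white [286. 176.] 614 z 6 [566.8  72. ] 35.4 136.2 171.7
white [286. 176.] 614 z 75 [555.   67.6] 33.4 128.7 171.7
white [351. 250.] 334 z 6 [382.5 -85. ] 25.4 98.3 23.9
white [351. 250.] 334 z 75 [380.9 -80.8] 24.0 92.8 23.9
white [281. 253.] 341 z 6 [378.   85.7] 25.3 98.5 148.8
white [281. 253.] 341 z 75 [376.7  80.5] 23.9 93.1 148.8
dark [352. 250.] 35 z 6 [382.8 -85.5] 2.8 76.7 23.8
dark [352. 250.] 35 z 75 [381.1 -81.2] 2.6 72.5 23.8
dark [281. 252.] 37 z 6 [378.1  85.2] 3.0 74.6 149.1
dark [281. 252.] 37 z 75 [376.8  80. ] 2.8 70.5 149.1
```

View pics/c0.png

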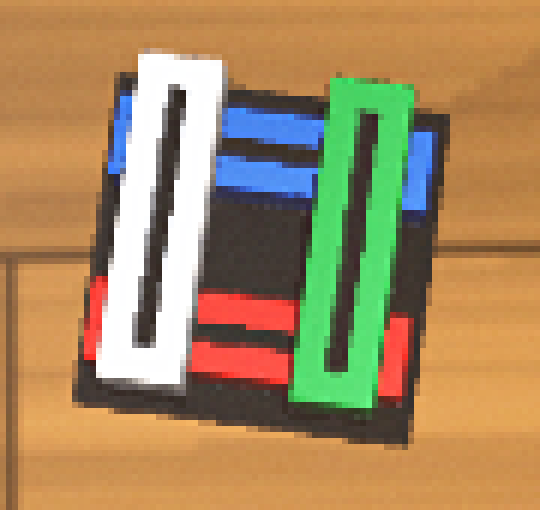

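View pics/c1.png

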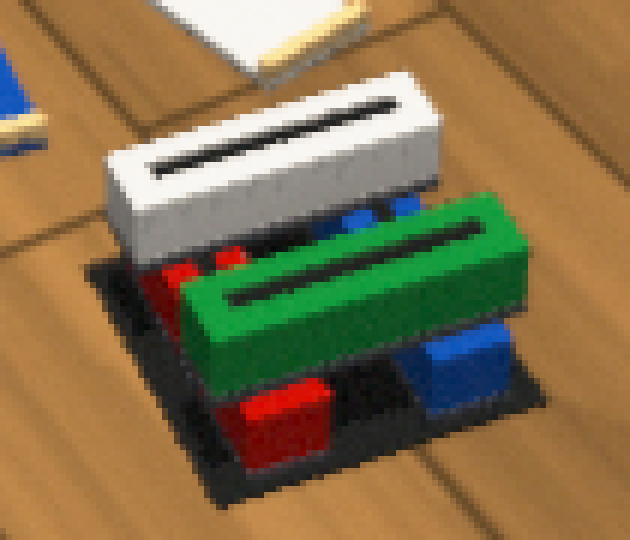

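The crops agree with the given sizes: the tops measure 33 x 129 mm at z = 75, and the upper blocks are 75.9 mm apart. The cradles measure about 60 x 147 mm between the stops. The line through white and green runs at 171.7°. I'll move the two upper blocks now, opening the gripper only part-way because the gap between them is 42 mm.

```bash
cat >> h.py <<'E'
CR=dict(red=((496.3,-295.7),86.4),blue=((499.8,269.7),80.0),green=((353.2,262.9),93.5),white=((626.6,250.6),100.7))
OPEN=0.62
def down(xy,z,deg):
    best=None
    for k in(-2,-1,0,1):
        y=np.radians(deg)+k*np.pi
        q=robot.inverse_kinematics([*xy,z],[np.pi,0,y])
        if q is not None and abs(q[5])<2.9:
            c=abs(q[5]-robot.current_qpos()[5])
            if best is None or c<best[0]: best=(c,y)
    return [np.pi,0,best[1]]
def pick(xy,deg,under,h):
    o=down(xy,150,deg); robot.move_gripper(OPEN); robot.move_ptp([*xy,150],o)
    hit=robot.move_linear([*xy,under+h],speed=100,f_stop=12)
    if hit: print("HIT going down",robot.current_tcp_pos()); return False
    robot.move_gripper(0.0); w=robot.current_gripper_width()
    print("width mm",round(w*93,1),"finger",robot.current_finger_force(),"t",robot.current_t())
    if not 30<w*93<38: return False
    robot.move_linear([*xy,under+h+20],speed=60); robot.move_linear([*xy,190],speed=200)
    print("held",round(robot.current_gripper_width()*93,1)); return True
def place(c,h):
    xy,deg=CR[c]; o=down(xy,190,deg); robot.move_ptp([*xy,150],o)
    robot.move_linear([*xy,6+h+8],speed=120)
    hit=robot.move_linear([*xy,6+h-1.5],speed=20,f_stop=5)
    print(c,"contact",hit,"tcp",np.round(robot.current_tcp_pos(),1))
    robot.move_gripper(OPEN); robot.move_linear([*xy,150],speed=200); print("t",robot.current_t())
E
python3 - <<'E'
from h import *
if pick((555,67.6),171.7,39,6):
    place("white",6)
    if pick((544.1,-7.5),171.7,39,6): place("green",6)
d=cam("top"); cv2.imwrite("pics/top1.png",d["img"]); M=masks(d["img"])
for k,z in(("red",39),("blue",39),("green",42),("white",42)):
  for m,s,c in comps(M[k],60):
    if 160<c[0]<480 and 120<c[1]<285:
        r=rect(d,m,z); print(k,c.round(),s[4],r[0].round(1),round(r[1],1),round(r[2],1),round(np.degrees(r[3]),1))
E
```

```text
width mm 34.1 finger 30.000283420085907 t 4.8917
held 33.9
white contact True tcp [626.8 250.7  12.2]
t 10.6417
width mm 33.8 finger 30.000567734241486 t 13.8833
held 33.5
green contact True tcp [353.4 263.   12.1]
t 19.525
red [301. 196.] 654 [511.1  35.2] 36.1 130.2 81.9
red [437. 202.] 1454 [ 492.5 -288.1] 58.5 141.9 86.5
blue [305. 165.] 575 [587.   24.5] 33.5 129.1 81.8
blue [206. 204.] 1430 [495.9 262.3] 58.2 142.7 79.8
green [223. 260.] 534 [354.4 231.2] 57.2 95.5 93.8
green [209. 271.] 197 [336.9 249.9] 23.4 54.1 90.9
white [423. 143.] 444 [ 636.5 -260.3] 92.3 92.4 42.8
white [214. 153.] 1123 [619.  242.9] 59.7 146.8 100.6
white [352. 250.] 354 [381.7 -82.9] 25.2 95.4 23.8
white [281. 253.] 344 [377.3  82.9] 24.8 95.7 148.8
```

View pics/top1.png

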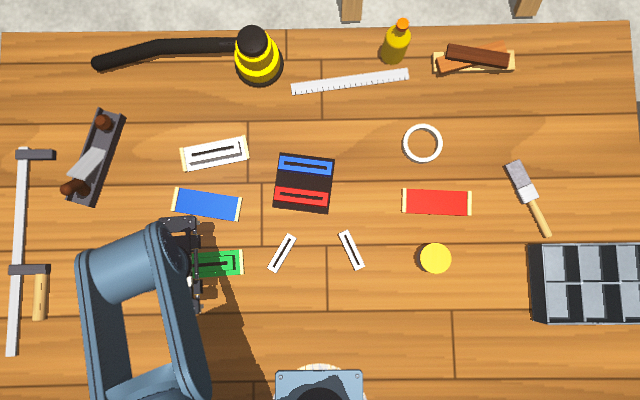

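White is parked at (214,153) and green at (215,262, partly hidden by the arm). The lower pair is undisturbed, with blue at (305,165) and red at (301,196), 76 mm apart. Blue goes next, then red.

```bash
python3 - <<'E'
from h import *
if pick((587,24.5),81.8,3,7):
    place("blue",7)
    if pick((511.6,35.2),81.8,3,7): place("red",7)
robot.move_ptp([350,-100,300],down((350,-100),300,90))
for n in("top","side"):
    d=cam(n); cv2.imwrite(f"pics/{n}2.png",d["img"])
    if n=="top":
        i=d["img"][120:300,160:480]; cv2.imwrite("pics/top2.png",cv2.resize(i,None,fx=2.5,fy=2.5,interpolation=0))
    else:
        i=d["img"][120:370,160:460]; cv2.imwrite("pics/side2.png",cv2.resize(i,None,fx=2.3,fy=2.3,interpolation=0))
E
```

```text
width mm 33.7 finger 30.000185072422028 t 23.1167
held 33.9
blue contact True tcp [500.  269.8  13.2]
t 28.6917
width mm 33.6 finger 30.000264644622803 t 31.9
held 33.9
red contact True tcp [ 496.4 -295.8   13.1]
t 37.7083
```

View pics/top2.png

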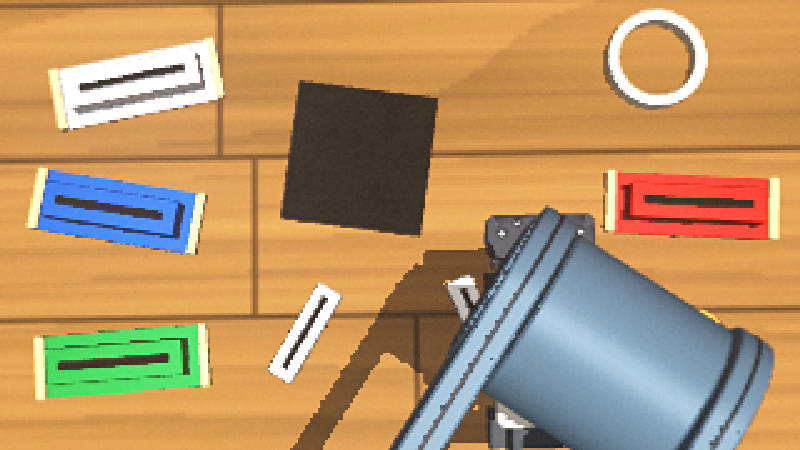

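View pics/side2.png

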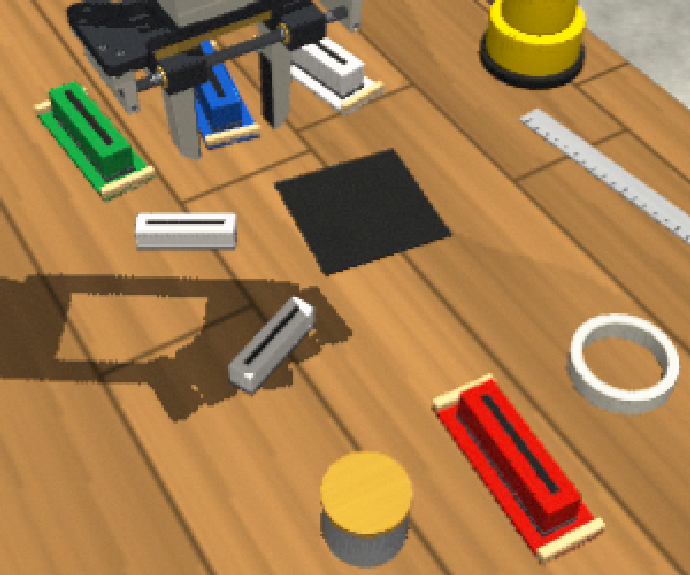

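All four blocks lie flat and centred between the stops. White is at (135,83), blue (115,210), green (120,360) and red (692,203) in the top crop. The tape and tin haven't moved.

```bash
python3 -c "
from bench import robot
print(robot.hand_in(),robot.current_t())"
```

```text
the job is handed in; nothing more can be done
the job is handed in; nothing more can be done
```

The job is handed in: all four blocks are parked flat on the cradles of their own colours, white and green first, then blue and red, with the last one down at about 38 s and the tape and tin not touched.

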